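Read a contactor's label, then gauge its contact gap

TASK

Check the contactor on the sloping stand. Take the yellow reader from its fork, hold it steady and square to the label, aimed at the label's middle from about 6 cm, for a good second without touching the stand, and hang it back in the fork; then take the green-handled gauge, push its blade fully home into the gap between the two copper contacts, and leave it there. Leave the red gauge in its rack and do not shift the bottle, the multimeter or the cartons.

Things in the scene. Friction and masses are not known exactly. Their poses are not given: they have to be found in the camera images.
- stand: fixed sloping stand with a 140 x 190 mm grey base plate, origin under the plate's centre; it carries the contactor on a deck that slopes 30 degrees from level and faces the robot side (-x of this body). Highest point about 150 mm above the table. Its place and yaw vary.
- label (a point): middle of the white striped label (50 x 44 mm) on the black case of the contactor (86 x 76 mm, flat), left half of the deck. z: straight out of the label, 30 degrees from vertical towards the robot side; x: up the slope; y: to the left. Read from 40 to 80 mm, label middle within 12 mm of the reader's axis, axis within 0.17 rad of this z, reader at rest.
- gap (a point): middle of the mouth of the contact gap, level with the tops of the two copper contacts, right half of the deck, 86 mm right of the label. z: straight out of the gap (as the label's z); x: up the slope, across the gap; y: along the gap. The gap is 7 mm wide (x), 44 mm long (y) and 34 mm deep.
- reader: yellow label reader, 144 mm, 0.16 kg, hanging in the fork, window down. Origin: middle of the red window at its lower end; z: from window to grip; it looks along -z. Round grey nose 22 mm in diameter to z = 70 mm, yellow collar 50 mm in diameter z = 70 to 78, square yellow grip 28 x 28 mm (sides along x, y) z = 78 to 144.
- dock: fixed dock: base plate 110 x 100 mm, a post at its back (+x of this body) and at the top a black fork of two level tines that point to -x, 34 mm apart. Origin under the plate, straight below the seat. Dock and gauge rack may change sides.
- dock_seat (a point): middle of the fork's seat, level with the top of the tines, 100 mm above the table. The reader's nose hangs between the tines, its collar lies on them (window then 30 mm above the table). A lip 8 mm high runs round the outside, tine ends too; inside it the seat is 67 mm long (x), 74 mm wide (y). Nothing of the dock is higher than the lip.
- rack: fixed pale wooden block 130 x 90 x 40 mm with two slots along its y, 32 mm before and behind its middle (x); a gauge stands in each, in either order. Origin under its centre.
- rack_top (a point): middle of the upper face of the rack, 40 mm above the table.
- gauge_green: green-handled gauge, 82 mm long, 0.14 kg. Origin: middle of the underside of its dark flange (the shoulder); z: up the handle. Blade 4 mm thick (x), 30 mm wide (y), 26 mm long along -z; flange 36 x 44 x 6 mm; handle 22 (x) by 40 mm (y), z = 6 to 56 mm. Starts upright in a rack slot, shoulder on the rack's top. Home: shoulder on the copper, either way round.
- gauge_red: red-handled gauge of the same form, its blade 10.5 mm thick and too thick for the gap. It stays in its slot of the rack.
- bottle: white bottle with blue cap, 58 mm in diameter, 157 mm high, origin at its foot; bystander
- blue_carton: blue carton 62 x 95 x 22 mm, origin under its centre; bystander
- meter: yellow and black multimeter 155 x 78 x 48 mm, lying between the stand and the robot, origin under its centre; bystander
- white_carton: small white carton 60 x 48 x 24 mm, origin under its centre; bystander

How it is judged (in metres and radians):
On the way, in this order (a step that is already met when the one before it is completed fails the run):
1. the reader is held still, square to the label and aimed at its middle from 40 to 80 mm (x of label in the frame of reader between -0.012 and 0.012 m and y of label in the frame of reader between -0.012 and 0.012 m and z of label in the frame of reader between -0.08 and -0.04 m and angle between the z axis of reader and the z axis of label, either way round below 0.17 rad and linear speed of reader below 0.03 m/s and angular speed of reader below 0.2 rad/s), for 0.8 s.
2. the reader hangs in the fork again, released (horizontal distance between reader and dock_seat below 0.022 m and z of reader in the frame of dock_seat between -0.075 and -0.062 m and angle between reader's own z axis and vertical below 0.12 rad and linear speed of reader below 0.03 m/s and contact force between the fingers and reader below 0.05 N), for 0.2 s.
3. the green gauge's blade is fully home in the contact gap (z of gauge_green in the frame of gap between -0.004 and 0.0035 m and x of gauge_green in the frame of gap between -0.006 and 0.006 m and y of gauge_green in the frame of gap between -0.01 and 0.01 m and angle between the z axis of gauge_green and the z axis of gap, either way round below 0.15 rad and linear speed of gauge_green below 0.02 m/s), for 0.2 s.
At the end, for the whole second after the job is handed in: Green gauge in the gap: shoulder within 3.5 mm of the contacts, axis within 0.15 rad of square to the slope. Reader hanging upright in the fork, collar on the tines, within 22 mm of the seat's middle. Red gauge standing in its slot. All released and at rest (all of step 2 and all of step 3 and z of gauge_red in the frame of rack_top between -0.004 and 0.006 m and distance of gauge_red from where it was at the start of the episode below 0.02 m and angle between gauge_red's own z axis and vertical below 0.2 rad and contact force between the fingers and gauge_green below 0.05 N); the robot touches nothing.
It fails at once if the bottle, the multimeter or a carton is shifted by more than 25 mm (distance of any of bottle, blue_carton, meter, white_carton from where it was at the start of the episode above 0.025 m).
It fails at once if the red gauge is lifted out of its slot (distance of gauge_red from where it was at the start of the episode above 0.02 m).
It fails at once if the reader touches the stand or the contactor (contact force between reader and stand above 0.5 N).
It also fails if it takes over 69 s, if anything falls off the work surface, if the arm or the gripper's body presses on something with over 40 N, if the wrist force passes 120 N, or if a joint passes its speed limit or range.

ROBOT

A 6-joint arm with a two-finger parallel gripper is mounted at the origin on a cart in front of the work surface, level with it; the furniture and walls round the work are solid. World frame = base frame: x ahead of the robot, y to its left, z up, the work surface at z = 0. Lengths are in mm, angles in rad, forces in N, time in s.
With the tool pointing down it reaches from about 350 to 1000 mm from the base axis. Payload 7.1 kg.
Tool frame: the origin (TCP) lies between the finger pads; the fingertips stand 8 mm ahead of it and the grasp point (between the pads) lies 11 mm behind it (ctrl.tip_reach is the distance from the TCP to the fingertips, in mm); z points along the fingers, y is the line along which they close (so a half turn about z gives the same grasp; the last joint's range is limited). The gripper opens to 85 mm and grips with 20 to 120 N. Pads are 22 mm wide; open, the fingers measure 114 mm over their backs; the gripper's body (76 mm by 85 mm) begins 54 mm behind the grasp point. The pads swing forward as they close: fully open they stand 13 mm farther back than shut.
Start: joints at [-1.273, 0.423, 1.63, -0, 1.089, -0.019], TCP at [194.722, -593.876, 239.319] pointing down, gripper open.
Joint ranges: [-3, 3], [-0.9, 2.11], [0.09, 2.58], [-1.31, 4.45], [0.11, 2.69], [-2.54, 2.54]. Speed limits (rad/s): [2.39, 2.39, 3.01, 3.14, 3.14, 3.14].

INTERFACE

Orientations are given as a unit quaternion [x, y, z, w].
In Python, from rig import ctrl, viewer gives the robot as it stands.
- The arm moves only by the shell command python3 -m inch 'ROWS' [OPENING]. ROWS is a JSON object of lists of equal length, an entry for each row: "xyz": the shift along the tool's x, y, z in m, a list of three; "rot": the turn, a rotation vector about the tool's x, y, z in rad, a list of three. A call has 1 to 20 rows; each row shifts and turns the commanded pose from where the row before left it, along the tool's axes as they then stand; what a row does not reach is not made up. A row lasts 1/10 s, in which the tool goes at most 50 mm and 8.59 degrees, less where a joint would pass 70% of its speed; a pose out of reach is approached as far as the arm can. A call with a gripper value outside its range is refused whole. OPENING is the opening, from -1 (shut) to 1 (fully open), so that 0 is half open, set as the call begins (- or left out, the last holds). The fingers move at their own pace and stop on an object; the grip force is fixed at half the most. Time passes only in rows, so rows that do not move let the fingers close. It gives the time, the measured TCP pose, the force, the opening and the grip force at its end, in the units of the state.
- ctrl.state(): the state, without advancing time (a new reading comes with each control period).
- viewer.read_camera(name): name is "side" or "top"; returns the picture (480x640x3 uint8, red, green, blue); there is no depth.
- viewer.camera_params(name): a dict with "camera_matrix" (3x3 intrinsics, pixels), "T" (4x4, takes a point from camera to world coordinates). Camera axes: x right, y down, z forward; pixel columns grow to the right and rows downward; lengths in mm; the calibration is good to about 2 mm. A picture is of the moment at which its call begins. camera_params takes no time and is no camera call.
- ctrl.job_done(): hands the job in; it is judged then, once.
The state is a dict: "t": time; "q": joint angles; "joint_vel": joint speeds; "effort": joint torques, N m; "tcp_pos": TCP position; "tcp_rot": TCP orientation; "force": force on the tool from outside, world axes, zero at the start; "torque": the same for the moment, N m; "finger_gap": finger opening in mm; "gripper_force": force on a finger pad.
Only numpy, scipy, OpenCV 4.12 (cv2) and the standard library are available. Lean on these libraries where they do the work, as an engineer would, in place of code of your own. Each camera call takes 0.05 s, during which the arm holds its last target. There are 200 camera calls.

## Working session

There is one attempt and no reset: what is moved stays moved. The work goes in short steps, Python scripts to look and compute and a shell command to move; the robot and the scene stay as the last step left them, time stands still between calls to the robot, and variables do not carry over. Pictures are saved under pics/ and viewed, at most 10 in all, crops included, and the job is handed in when it is done.

```bash
ls; mkdir -p pics; python3 - <<'E'
from rig import ctrl, viewer
import cv2
for n in ("side","top"):
    im=viewer.read_camera(n); cv2.imwrite(f"pics/{n}0.png",im[:,:,::-1])
    p=viewer.camera_params(n); print(n,p["camera_matrix"],p["T"])
s=ctrl.state(); print(s, ctrl.tip_reach)
E
```

```text
pics
side [[463.01894098   0.         309.44733119]
 [  0.         463.01894098 241.1411212 ]
 [  0.           0.           1.        ]] [[-9.99459740e-01  1.91018111e-02  2.67460166e-02  4.84177951e+02]
 [-1.79712330e-02  3.63728988e-01 -9.31331444e-01  8.77458130e+02]
 [-2.75184189e-02 -9.31308941e-01 -3.63189196e-01  4.59986367e+02]
 [ 0.00000000e+00  0.00000000e+00  0.00000000e+00  1.00000000e+00]]
top [[574.84097424   0.         314.78084424]
 [  0.         574.84097424 248.97970627]
 [  0.           0.           1.        ]] [[-1.94267670e-02 -9.88690819e-01  1.48704625e-01  3.43771778e+02]
 [-9.99738953e-01  1.74202978e-02 -1.47837180e-02  9.24361226e+00]
 [ 1.20260474e-02 -1.48953006e-01 -9.88771144e-01  1.29350921e+03]
 [ 0.00000000e+00  0.00000000e+00  0.00000000e+00  1.00000000e+00]]
{'t': 0.1, 'q': array([-1.27299779e+00,  4.23778436e-01,  1.63059592e+00, -1.78903502e-05,
        1.08862288e+00, -1.90017699e-02]), 'joint_vel': array([ 1.15820366e-03, -2.41675843e-03, -2.21660838e-03,  9.62298759e-04,
       -9.22097470e-06, -7.48484057e-04]), 'effort': array([-2.71068075e-05, -5.58425081e+01, -2.82445532e+01,  4.58797160e-05,
        3.00481646e-03,  2.78804964e-05]), 'tcp_pos': array([ 194.58263201, -593.43206814,  238.62160998]), 'tcp_rot': array([ 9.87480006e-01,  1.57742653e-01, -1.05427252e-04, -6.94379300e-04]), 'force': array([-0.65802787,  0.06259395, -0.55844193]), 'torque': array([ 0.01641229, -0.00490443,  0.03095674]), 'gripper_force': 0.0, 'finger_gap': 85.40339893773698} 8.0
```

View pics/top0.png

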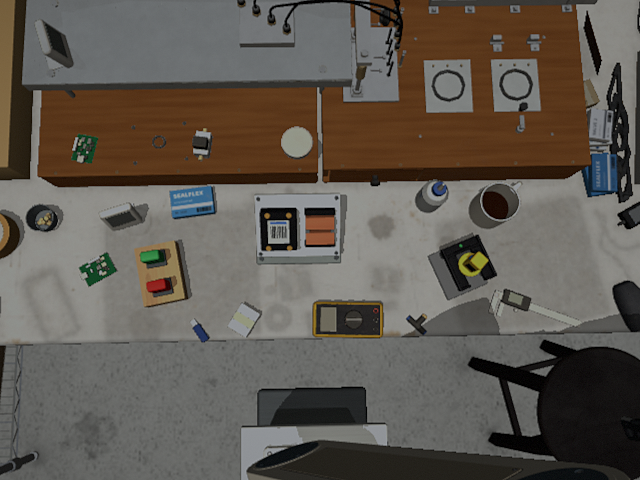

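View pics/side0.png

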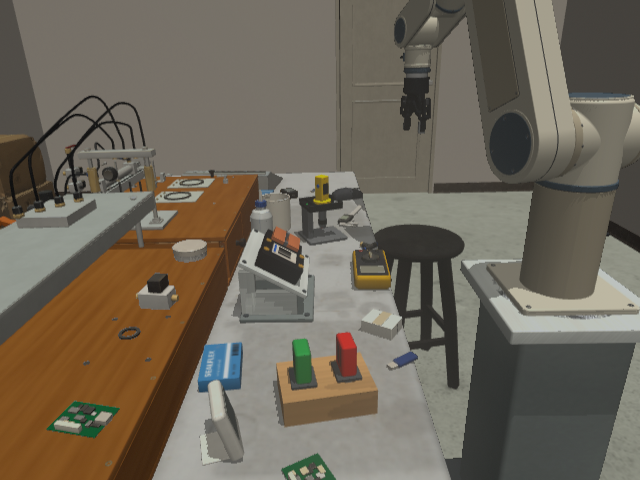

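The top view shows the rack on the left (green gauge at about (152,257), red at (159,285)), the stand in the middle (label at (279,232)) and the dock on the right (reader at about (473,263)). The side view agrees. Next I'll enlarge the key regions.

```bash
python3 - <<'E'
import cv2,numpy as np
t=cv2.imread("pics/top0.png");s=cv2.imread("pics/side0.png")
def crop(im,x,y,w,h,k):
    c=cv2.resize(im[y:y+h,x:x+w],None,fx=k,fy=k,interpolation=cv2.INTER_CUBIC)
    for i in range(x-x%-10,x+w,10): cv2.line(c,((i-x)*k,0),((i-x)*k,6 if i%50 else 14),(0,255,255),1)
    for j in range(y-y%-10,y+h,10): cv2.line(c,(0,(j-y)*k),(6 if j%50 else 14,(j-y)*k),(0,255,255),1)
    return c
A=crop(t,250,190,100,75,4);B=crop(t,425,225,100,75,4);C=crop(t,115,235,100,75,4);D=crop(s,230,220,100,75,4)
cv2.imwrite("pics/c1.png",np.vstack([np.hstack([A,B]),np.hstack([C,D])]))
E
```

```text
(no output)
```

View pics/c1.png

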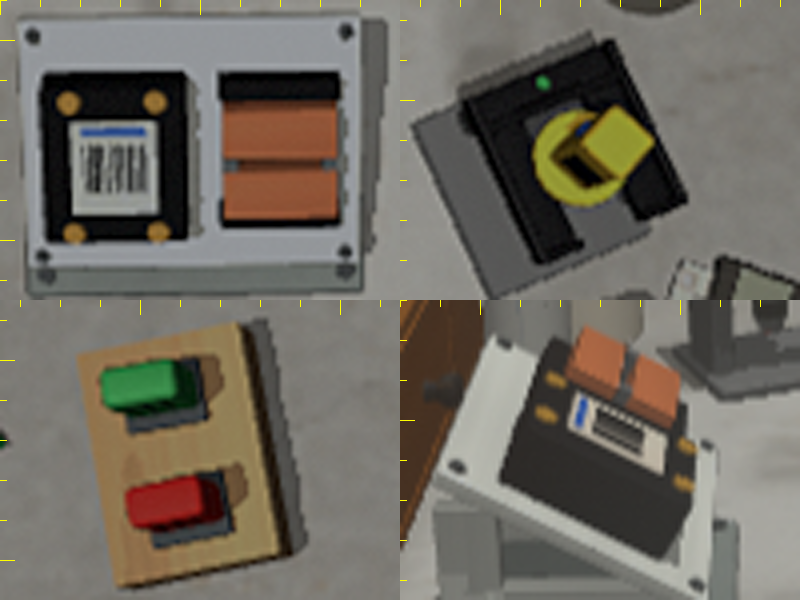

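The crops show these features:
- **Label:** corners at about (267,220), (289,220), (290,243.5) and (268,244).
- **Gap:** middle at about (320,230.8).
- **Reader:** top face around (479,262), with its collar at about (471,264.5).
- **Rack:** top corners at (134.5,248.8), (175,240.5), (185.5,298) and (144.5,306.8).

Now I'll fit the poses.

```bash
cat > h.py <<'E'
import numpy as np
from scipy.spatial.transform import Rotation as R
from scipy.optimize import least_squares
from rig import ctrl, viewer
P={n:viewer.camera_params(n) for n in("side","top")}
def proj(n,X):
    T=np.linalg.inv(P[n]["T"]);c=np.atleast_2d(X)@T[:3,:3].T+T[:3,3]
    u=c@P[n]["camera_matrix"].T;return u[:,:2]/u[:,2:]
def onz(n,uv,z):
    T=P[n]["T"];d=T[:3,:3]@np.linalg.solve(P[n]["camera_matrix"],[*uv,1]);return T[:3,3]+d*(z-T[2,3])/d[2]
def labR(yaw): # label axes: columns x up-slope,y left,z out
    c=np.cos(np.pi/6);return R.from_euler('z',yaw).as_matrix()@np.array([[c,0,-.5],[0,1,0],[.5,0,c]])
def toolR(z,y): # tool z, closing line y
    z=np.array(z)/np.linalg.norm(z);y=y-z*(z@y);y/=np.linalg.norm(y);return np.c_[np.cross(y,z),y,z]
def delta(p,Rm): # from measured pose to goal, in present tool axes (m) and rotvec
    s=ctrl.state();R0=R.from_quat(s["tcp_rot"]).as_matrix();best=None
    for f in(np.eye(3),np.diag([-1,-1,1])):
        r=R.from_matrix(R0.T@Rm@f).as_rotvec()
        if best is None or abs(r).sum()<abs(best).sum():best=r
    print("t",round(s["t"],2),"tcp",s["tcp_pos"].round(1),"d xyz m",(R0.T@(p-s["tcp_pos"])/1000).round(4),"rot",best.round(3),"q",s["q"].round(2),"F",s["force"].round(1),"gap",round(s["finger_gap"],1))
E
cat > fit.py <<'E'
from h import *
tl=np.array([[267,220.2],[289.2,220],[290,243.5],[268,244]])
sl=np.array([[272,252],[274.3,242.8],[296.2,254.2],[295,263.2]])
tg=np.array([320,230.8]);sg=np.array([287,237])
for a,b in((50,44),(44,50)):
    C=np.array([[a/2,b/2,0],[a/2,-b/2,0],[-a/2,-b/2,0],[-a/2,b/2,0]])
    def f(v):
        M=labR(v[3]);L=v[:3]+C@M.T;G=v[:3]+M@[v[5],-86,v[4]]
        return np.r_[(proj("top",L)-tl).ravel(),(proj("side",L)-sl).ravel(),(proj("top",G)-tg).ravel(),(proj("side",G)-sg).ravel()]
    s=least_squares(f,[430,60,130,0,0,0]);print(a,b,s.x.round(3),"cost",s.cost.round(2),s.fun.round(1))
    M=labR(s.x[3]);print(" gap",s.x[:3]+M@[s.x[5],-86,s.x[4]])
rt=np.array([[134.5,248.8],[175,240.5],[185.5,298],[144.5,306.8]])
C=np.array([[65,45],[65,-45],[-65,-45],[-65,45]])
def f(v):
    L=C@R.from_euler('z',v[2]).as_matrix()[:2,:2].T+v[:2];return (proj("top",np.c_[L,[40]*4])-rt).ravel()
s=least_squares(f,[380,330,0]);v=s.x;print("rack",v.round(3),s.fun.round(1))
g=np.array([*(v[:2]+32*np.array([np.cos(v[2]),np.sin(v[2])])),40]);print("green",g,"flange est",onz("top",(155.6,258.6),46),"red",2*v[:2]-g[:2])
print("proj green top side",proj("side",g+[0,0,56]),proj("top",g+[0,0,56]),"(side seen ~303,342)")
Q=np.array([onz("top",u,174) for u in((478,251.8),(488.2,260.8),(480.2,271.8),(470,262.5))]);print("reader top",Q.mean(0),np.linalg.norm(np.diff(Q,axis=0),axis=1),"yaws",[np.arctan2(*(Q[i+1]-Q[i])[[1,0]]).round(2) for i in range(3)])
print("collar",onz("top",(471.2,264.5),108),"side proj of top:",proj("side",Q.mean(0)))
E
python3 fit.py
```

```text
50 44 [556.311  66.037 120.503  -0.     -0.578   0.715] cost 2.01 [ 0.4  0.9 -0.3  0.7 -0.5 -0.   0.4 -0.2 -0.7 -0.5 -0.8 -0.   0.1  0.
  0.2  0.2  0.1  0.4 -0.4 -0.1]
 gap [557.20126559 -19.96351845 120.3595328 ]
44 50 [ 5.56329e+02  6.60900e+01  1.20652e+02 -1.00000e-03 -7.02000e-01
  6.75000e-01] cost 12.42 [-1.   2.3  1.1  2.1  0.9 -1.4 -1.1 -1.5  0.6  0.8  0.7  0.  -1.2 -1.3
 -1.3  0.1  0.   0.4 -0.4 -0.1]
 gap [557.19699895 -19.91062537 120.38105033]
rack [4.84535e+02 3.29893e+02 1.93000e-01] [ 0.  -0.  -0.  -0.2  0.   0.1 -0.   0.1]
green [515.94063387 336.03239596  40.        ] flange est [516.2840777  338.30448091  46.        ] red [453.129504   323.75387956]
proj green top side [[300.72948913 344.78818567]] [[150.43977011 255.58465233]] (side seen ~303,342)
reader top [ 481.07638677 -330.66961286  174.        ] [26.39820188 27.50952297 26.70106972] yaws [np.float64(-2.33), np.float64(2.47), np.float64(0.79)]
collar [ 483.61524638 -333.82325163  108.        ] side proj of top: [[321.76032507 175.90574935]]
```

```bash
cat > w.py <<'E'
from h import *
import sys
GP=np.array([482,-331.8]);LB=np.array([556.3,66,120.5]);GAP=np.array([557.2,-20,120.4])
def pose(k,h):
    h=float(h)
    if k=="reader": a=-0.74;return np.r_[GP,h],toolR([0,0,-1],np.array([np.cos(a),np.sin(a),0]))
    M=labR(0)
    if k=="label": return LB+M[:,2]*h,toolR(-M[:,2],M[:,0])
    if k=="gap": return GAP+M[:,2]*h,toolR(-M[:,2],M[:,0])
    if k=="green": a=0.193;return np.array([515.9,336.5,h]),toolR([0,0,-1],np.array([np.cos(a),np.sin(a),0]))
if __name__=="__main__": delta(*pose(*sys.argv[1:3]))
E
python3 w.py reader 240
```

```text
t 0.1 tcp [ 194.6 -593.4  238.6] d xyz m [ 0.3546 -0.1591 -0.0012] rot [-0.001 -0.    -0.514] q [-1.27  0.42  1.63 -0.    1.09 -0.02] F [-0.7  0.1 -0.6] gap 85.4
```

```bash
python3 -m inch '{"xyz":[[0.0355,-0.016,0],[0.0355,-0.016,0],[0.0355,-0.016,0],[0.0355,-0.016,0],[0.0355,-0.016,0],[0.0355,-0.016,0],[0.0355,-0.016,0],[0.0355,-0.016,0],[0.0355,-0.016,0],[0.0355,-0.016,0],[0,0,0],[0,0,0],[0,0,0],[0,0,0],[0,0,0],[0,0,0]],"rot":[[0,0,0],[0,0,0],[0,0,0],[0,0,0],[0,0,0],[0,0,0],[0,0,0],[0,0,0],[0,0,0],[0,0,0],[0,0,-0.13],[0,0,-0.13],[0,0,-0.13],[0,0,-0.125],[0,0,0],[0,0,0]]}'; python3 w.py reader 134
python3 - <<'E'
from rig import viewer
import cv2,numpy as np
a=viewer.read_camera("top")[200:320,400:540,::-1];b=viewer.read_camera("side")[110:260,240:400,::-1]
cv2.imwrite("pics/r1.png",np.hstack([cv2.resize(a,(400,343)),cv2.resize(b,(366,343))]))
E
```

```text
t: 1.7
tcp_pos: [482.0, -331.2, 239.1]
tcp_rot: [0.915, 0.402, -0.0, -0.0]
force: [-0.1, 0.6, -0.5]
finger_gap: 85.4
gripper_force: 0.0
t 1.7 tcp [ 482.  -331.2  239.1] d xyz m [-0.0005  0.0005  0.1051] rot [-0.001  0.    -0.002] q [-0.62  0.37  1.72  0.    1.06  0.12] F [-0.1  0.6 -0.5] gap 85.4
```

View pics/r1.png

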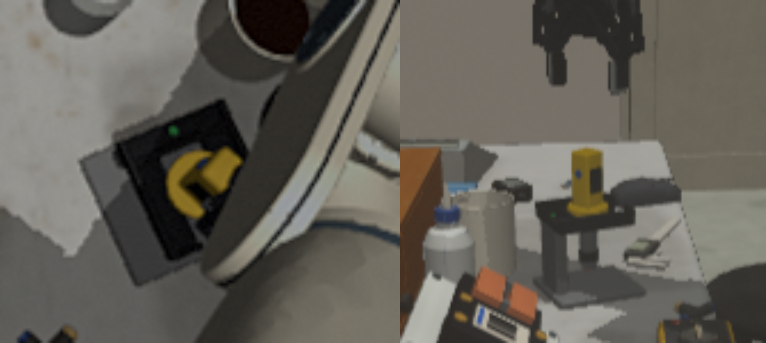

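The fingers straddle the reader in the side view (finger middle at about column 588, reader at 587). I'll descend and close.

```bash
python3 -m inch '{"xyz":[[0,0,0.02],[0,0,0.02],[0,0,0.02],[0,0,0.02],[0,0,0.015],[0,0,0.01],[0,0,0],[0,0,0]],"rot":[[0,0,0],[0,0,0],[0,0,0],[0,0,0],[0,0,0],[0,0,0],[0,0,0],[0,0,0]]}' ; python3 -m inch '{"xyz":[[0,0,0],[0,0,0],[0,0,0],[0,0,0],[0,0,0],[0,0,0],[0,0,0],[0,0,0]],"rot":[[0,0,0],[0,0,0],[0,0,0],[0,0,0],[0,0,0],[0,0,0],[0,0,0],[0,0,0]]}' -1; python3 w.py reader 134
```

```text
t: 2.6
tcp_pos: [482.5, -331.5, 134.6]
tcp_rot: [0.915, 0.404, 0.0, 0.0]
force: [0.2, -0.4, -0.5]
finger_gap: 85.6
gripper_force: 0.0
t: 3.4
tcp_pos: [482.4, -331.4, 134.8]
tcp_rot: [0.915, 0.404, 0.0, 0.0]
force: [0.3, 0.7, 6.3]
finger_gap: 27.6
gripper_force: 58.9
t 3.4 tcp [ 482.4 -331.4  134.8] d xyz m [-0.0006 -0.      0.0008] rot [ 0.001 -0.     0.001] q [-0.62  0.5   1.79  0.    0.85  0.12] F [0.3 0.7 6.3] gap 27.6
```

```bash
python3 -m inch '{"xyz":[[0,0,-0.01],[0,0,-0.02],[0,0,-0.025],[0,0,-0.025],[0,0,-0.025],[0,0,-0.025],[0,0,-0.02],[0,0,-0.01],[0,0,0]],"rot":[[0,0,0],[0,0,0],[0,0,0],[0,0,0],[0,0,0],[0,0,0],[0,0,0],[0,0,0],[0,0,0]]}' ; python3 w.py label 245
```

```text
t: 4.3
tcp_pos: [482.7, -331.6, 295.7]
tcp_rot: [0.915, 0.404, 0.001, 0.001]
force: [0.1, 0.3, -1.3]
finger_gap: 27.3
gripper_force: 59.2
t 4.3 tcp [ 482.7 -331.6  295.7] d xyz m [ 0.261  -0.3038 -0.0376] rot [-0.497  0.194 -0.721] q [-0.62  0.3   1.67  0.    1.17  0.12] F [ 0.1  0.3 -1.3] gap 27.3
```

```bash
python3 -m inch '{"xyz":[[0.0093,-0.0108,-0.0013],[0.0186,-0.0217,-0.0027],[0.0186,-0.0217,-0.0027],[0.0186,-0.0217,-0.0027],[0.0186,-0.0217,-0.0027],[0.0186,-0.0217,-0.0027],[0.0186,-0.0217,-0.0027],[0.0186,-0.0217,-0.0027],[0.0186,-0.0217,-0.0027],[0.0186,-0.0217,-0.0027],[0.0186,-0.0217,-0.0027],[0.0186,-0.0217,-0.0027],[0.0186,-0.0217,-0.0027],[0.0186,-0.0217,-0.0027],[0.0093,-0.0108,-0.0013]],"rot":[[0,0,0],[0,0,0],[0,0,0],[0,0,0],[0,0,0],[0,0,0],[0,0,0],[0,0,0],[0,0,0],[0,0,0],[0,0,0],[0,0,0],[0,0,0],[0,0,0],[0,0,0]]}'; python3 -m inch '{"xyz":[[0,0,0],[0,0,0],[0,0,0],[0,0,0],[0,0,0],[0,0,0],[0,0,0],[0,0,0],[0,0,0],[0,0,0],[0,0,0]],"rot":[[-0.055,0.0216,-0.08],[-0.055,0.0216,-0.08],[-0.055,0.0216,-0.08],[-0.055,0.0216,-0.08],[-0.055,0.0216,-0.08],[-0.055,0.0216,-0.08],[-0.055,0.0216,-0.08],[-0.055,0.0216,-0.08],[-0.055,0.0216,-0.08],[0,0,0],[0,0,0]]}'; python3 w.py label 166
```

```text
t: 5.8
tcp_pos: [431.3, 67.9, 330.8]
tcp_rot: [0.914, 0.405, -0.001, -0.001]
force: [0.4, -0.8, -0.6]
finger_gap: 27.6
gripper_force: 59.4
t: 6.9
tcp_pos: [432.1, 65.8, 331.1]
tcp_rot: [0.685, 0.682, 0.182, 0.18]
force: [0.9, 0.2, -1.9]
finger_gap: 27.2
gripper_force: 59.6
t 6.9 tcp [432.1  65.8 331.1] d xyz m [0.0001 0.0028 0.0784] rot [-0.007 -0.001 -0.005] q [ 0.18 -0.2   2.21 -0.15  0.62  0.29] F [ 0.9  0.2 -1.9] gap 27.2
```

```bash
python3 -m inch '{"xyz":[[0,0.001,0.01],[0,0.0015,0.018],[0,0,0.018],[0,0,0.016],[0,0,0.01],[0,0,0.006],[0,0,0],[0,0,0]],"rot":[[-0.007,0,-0.005],[0,0,0],[0,0,0],[0,0,0],[0,0,0],[0,0,0],[0,0,0],[0,0,0]]}'; python3 w.py label 166
python3 - <<'E'
from h import *
import cv2
a=viewer.read_camera("side")
M=labR(0);L=np.array([556.3,66,120.5])
im=np.ascontiguousarray(a[:,:,::-1])
p=proj("side",np.array([L,L+M[:,2]*60,L+M[:,2]*200])).round().astype(int)
for q in p: cv2.circle(im,tuple(map(int,q)),1,(255,0,255),-1)
print(p)
cv2.imwrite("pics/l1.png",cv2.resize(im[150:300,210:410],None,fx=4,fy=4))
E
```

```text
t: 7.7
tcp_pos: [474.5, 66.0, 266.1]
tcp_rot: [0.682, 0.684, 0.185, 0.184]
force: [0.2, -0.6, -2.3]
finger_gap: 27.4
gripper_force: 59.6
t 7.7 tcp [474.5  66.  266.1] d xyz m [ 0.     -0.002   0.0009] rot [ 0.003 -0.002  0.002] q [ 0.16 -0.01  2.23 -0.2   0.4   0.33] F [ 0.2 -0.6 -2.3] gap 27.4
[[284 253]
 [299 227]
 [336 161]]
```

View pics/l1.png

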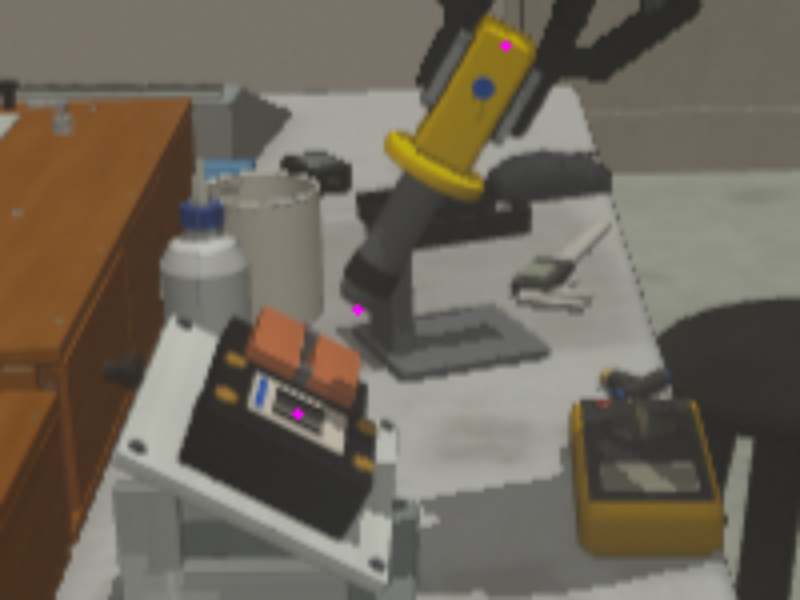

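The reader's axis lies along the label normal. Its window is at about (362,288) in the crop and points at the label middle (298,414), a little over 6 cm off. I'll move slightly closer and hold.

```bash
python3 -m inch '{"xyz":[[0,-0.001,0.003],[0,-0.0005,0.002],[0,0,0],[0,0,0],[0,0,0],[0,0,0],[0,0,0],[0,0,0],[0,0,0],[0,0,0],[0,0,0],[0,0,0],[0,0,0],[0,0,0],[0,0,0],[0,0,0],[0,0,0],[0,0,0]],"rot":[[0,0,0],[0,0,0],[0,0,0],[0,0,0],[0,0,0],[0,0,0],[0,0,0],[0,0,0],[0,0,0],[0,0,0],[0,0,0],[0,0,0],[0,0,0],[0,0,0],[0,0,0],[0,0,0],[0,0,0],[0,0,0]]}'; python3 - <<'E'
from h import *
import cv2
im=np.ascontiguousarray(viewer.read_camera("top")[:,:,::-1])
M=labR(0);L=np.array([556.3,66,120.5])
p=proj("top",np.array([L,L+M[:,2]*60,L+M[:,2]*200])).round().astype(int)
for q in p: cv2.circle(im,tuple(map(int,q)),1,(255,0,255),-1)
print(p)
cv2.imwrite("pics/l2.png",cv2.resize(im[190:300,230:350],None,fx=5,fy=5))
E
python3 w.py label 245
```

```text
t: 9.55
tcp_pos: [475.7, 65.9, 260.7]
tcp_rot: [0.682, 0.684, 0.185, 0.184]
force: [0.2, 0.2, -2.0]
finger_gap: 27.5
gripper_force: 59.6
[[279 232]
 [277 243]
 [274 271]]
t 9.6 tcp [475.7  65.9 260.8] d xyz m [ 0.0002 -0.     -0.0832] rot [ 0.004 -0.002  0.003] q [ 0.16  0.    2.24 -0.21  0.39  0.33] F [-0.5  0.4 -1.1] gap 27.4
```

View pics/l2.png

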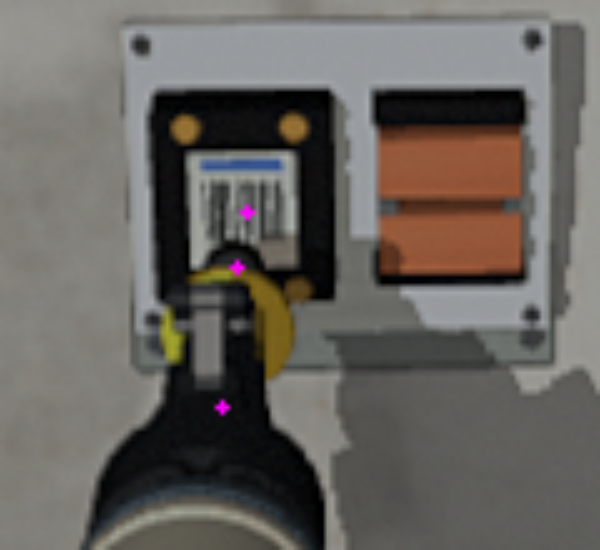

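The nose is centred on the predicted axis at about (237,267) and the reading was held for about 1.5 s. Now I'll take the reader back.

```bash
python3 -m inch '{"xyz":[[0,0,-0.01],[0,0,-0.02],[0,0,-0.02],[0,0,-0.02],[0,0,-0.013],[0,0,0],[0,0,0],[0,0,0],[0,0,0],[0,0,0],[0,0,0],[0,0,0],[0,0,0],[0,0,0],[0,0,0],[0,0,0]],"rot":[[0,0,0],[0,0,0],[0,0,0],[0,0,0],[0,0,0],[0.055,-0.0216,0.08],[0.055,-0.0216,0.08],[0.055,-0.0216,0.08],[0.055,-0.0216,0.08],[0.055,-0.0216,0.08],[0.055,-0.0216,0.08],[0.055,-0.0216,0.08],[0.055,-0.0216,0.08],[0.055,-0.0216,0.08],[0,0,0],[0,0,0]]}'; sed -i 's/GP=np.array(\[482,-331.8\])/GP=np.array([482.4,-331.4])/' w.py; python3 w.py reader 295
```

```text
t: 11.2
tcp_pos: [433.9, 65.7, 332.7]
tcp_rot: [0.913, 0.407, 0.003, 0.003]
force: [-0.2, -0.6, -1.4]
finger_gap: 27.8
gripper_force: 59.5
t 11.2 tcp [433.9  65.7 332.7] d xyz m [-0.2628  0.3014  0.0392] rot [ 0.008 -0.004  0.007] q [ 0.13  0.02  1.92 -0.    1.19  0.86] F [-0.2 -0.6 -1.4] gap 27.8
```

```bash
python3 -m inch '{"xyz":[[-0.0094,0.0108,0.0014],[-0.0188,0.0215,0.0028],[-0.0188,0.0215,0.0028],[-0.0188,0.0215,0.0028],[-0.0188,0.0215,0.0028],[-0.0188,0.0215,0.0028],[-0.0188,0.0215,0.0028],[-0.0188,0.0215,0.0028],[-0.0188,0.0215,0.0028],[-0.0188,0.0215,0.0028],[-0.0188,0.0215,0.0028],[-0.0188,0.0215,0.0028],[-0.0188,0.0215,0.0028],[-0.0188,0.0215,0.0028],[-0.0094,0.0108,0.0014],[0,0,0],[0,0,0]],"rot":[[0.008,-0.004,0.007],[0,0,0],[0,0,0],[0,0,0],[0,0,0],[0,0,0],[0,0,0],[0,0,0],[0,0,0],[0,0,0],[0,0,0],[0,0,0],[0,0,0],[0,0,0],[0,0,0],[0,0,0],[0,0,0]]}'; python3 w.py reader 140
```

```text
t: 12.9
tcp_pos: [477.9, -330.9, 293.3]
tcp_rot: [0.915, 0.403, -0.001, -0.001]
force: [-0.7, -0.3, -1.8]
finger_gap: 27.9
gripper_force: 59.5
t 12.9 tcp [ 477.9 -330.9  293.3] d xyz m [0.0028 0.0039 0.1533] rot [-0.002  0.001 -0.001] q [-0.63  0.3   1.68 -0.    1.16  0.12] F [-0.7 -0.3 -1.8] gap 27.9
```

```bash
python3 -m inch '{"xyz":[[0.0028,0.0039,0.01],[0,0,0.02],[0,0,0.025],[0,0,0.025],[0,0,0.025],[0,0,0.02],[0,0,0.015],[0,0,0.007],[0,0,0],[0,0,0]],"rot":[[-0.002,0.001,0],[0,0,0],[0,0,0],[0,0,0],[0,0,0],[0,0,0],[0,0,0],[0,0,0],[0,0,0],[0,0,0]]}'; python3 w.py reader 135
```

```text
t: 13.9
tcp_pos: [483.6, -332.5, 147.0]
tcp_rot: [0.915, 0.403, 0.0, 0.001]
force: [0.6, -0.6, -1.5]
finger_gap: 27.1
gripper_force: 59.6
t 13.9 tcp [ 483.6 -332.5  147. ] d xyz m [ 0.     -0.0016  0.0119] rot [ 0.002 -0.    -0.001] q [-0.62  0.49  1.78 -0.    0.87  0.12] F [ 0.6 -0.6 -1.5] gap 27.1
```

Positioned within 1.6 mm of where the reader was taken. I'll lower it gently and then release.

```bash
python3 -m inch '{"xyz":[[0,-0.0015,0.004],[0,0,0.004],[0,0,0.003],[0,0,0.001],[0,0,0],[0,0,0]],"rot":[[0,0,0],[0,0,0],[0,0,0],[0,0,0],[0,0,0],[0,0,0]]}'
```

```text
t: 14.5
tcp_pos: [482.0, -331.4, 134.9]
tcp_rot: [0.915, 0.403, 0.0, 0.001]
force: [-2.0, -0.2, 5.9]
finger_gap: 27.1
gripper_force: 60.3
```

```bash
python3 -m inch '{"xyz":[[0,0,0],[0,0,0],[0,0,0],[0,0,0],[0,0,0],[0,0,0],[0,0,0]],"rot":[[0,0,0],[0,0,0],[0,0,0],[0,0,0],[0,0,0],[0,0,0],[0,0,0]]}' 0.6;python3 -m inch '{"xyz":[[0,0,-0.01],[0,0,-0.02],[0,0,-0.025],[0,0,-0.025],[0,0,-0.025],[0,0,-0.025],[0,0,-0.02],[0,0,-0.01]],"rot":[[0,0,0],[0,0,0],[0,0,0],[0,0,0],[0,0,0],[0,0,0],[0,0,0],[0,0,0]]}'; python3 w.py green 300
```

```text
t: 15.2
tcp_pos: [481.9, -331.3, 134.2]
tcp_rot: [0.915, 0.403, 0.0, 0.0]
force: [-0.7, 0.3, 0.5]
finger_gap: 68.1
gripper_force: 0.0
t: 16.0
tcp_pos: [482.5, -331.7, 297.1]
tcp_rot: [0.915, 0.403, 0.001, 0.002]
force: [0.0, -0.0, 1.3]
finger_gap: 68.8
gripper_force: 0.0
t 16.0 tcp [ 482.5 -331.7  297.1] d xyz m [ 0.5152 -0.4268 -0.0046] rot [ 0.004  0.002 -0.935] q [-0.62  0.3   1.67 -0.    1.17  0.12] F [ 0.  -0.   1.3] gap 68.8
```

```bash
python3 -m inch '{"xyz":[[0.014,-0.0117,0],[0.0284,-0.0235,0],[0.0284,-0.0235,0],[0.0284,-0.0235,0],[0.0284,-0.0235,0],[0.0284,-0.0235,0],[0.0284,-0.0235,0],[0.0284,-0.0235,0],[0.0284,-0.0235,0],[0.0284,-0.0235,0],[0.0284,-0.0235,0],[0.0284,-0.0235,0],[0.0284,-0.0235,0],[0.0284,-0.0235,0],[0.0284,-0.0235,0],[0.0284,-0.0235,0],[0.0284,-0.0235,0],[0.0284,-0.0235,0],[0.0184,-0.0155,0],[0,0,0]],"rot":[[0.004,0.002,0],[0,0,0],[0,0,0],[0,0,0],[0,0,0],[0,0,0],[0,0,0],[0,0,0],[0,0,0],[0,0,0],[0,0,0],[0,0,0],[0,0,0],[0,0,0],[0,0,0],[0,0,0],[0,0,0],[0,0,0],[0,0,0],[0,0,0]]}' 0;python3 -m inch '{"xyz":[[0,0,0],[0,0,0],[0,0,0],[0,0,0],[0,0,0],[0,0,0],[0,0,0],[0,0,0],[0,0,0],[0,0,0]],"rot":[[0,0,-0.117],[0,0,-0.117],[0,0,-0.117],[0,0,-0.117],[0,0,-0.117],[0,0,-0.117],[0,0,-0.117],[0,0,-0.116],[0,0,0],[0,0,0]]}'; python3 w.py green 140
```

```text
t: 18.0
tcp_pos: [513.7, 339.9, 295.1]
tcp_rot: [0.915, 0.404, -0.001, -0.002]
force: [0.3, -0.0, 0.7]
finger_gap: 42.7
gripper_force: 0.0
t: 19.0
tcp_pos: [514.6, 336.3, 295.9]
tcp_rot: [0.637, 0.771, 0.0, -0.002]
force: [-0.7, 0.5, -0.5]
finger_gap: 42.9
gripper_force: 0.0
t 19.0 tcp [514.6 336.3 295.9] d xyz m [-0.0006  0.0016  0.1559] rot [-0.002 -0.003 -0.003] q [0.56 0.35 1.6  0.   1.19 0.37] F [-0.7  0.5 -0.5] gap 42.9
```

```bash
python3 -m inch '{"xyz":[[-0.0005,0.0012,0.015],[0,0,0.025],[0,0,0.03],[0,0,0.03],[0,0,0.025],[0,0,0.02],[0,0,0.01],[0,0,0],[0,0,0]],"rot":[[-0.002,-0.003,-0.003],[0,0,0],[0,0,0],[0,0,0],[0,0,0],[0,0,0],[0,0,0],[0,0,0],[0,0,0]]}'; python3 w.py green 67; python3 - <<'E'
from rig import viewer
import cv2,numpy as np
from h import proj
im=np.ascontiguousarray(viewer.read_camera("side")[:,:,::-1])
cv2.imwrite("pics/g1.png",cv2.resize(im[240:440,230:420],None,fx=3,fy=3))
E
```

```text
t: 19.9
tcp_pos: [516.9, 336.9, 141.8]
tcp_rot: [0.635, 0.773, 0.001, 0.0]
force: [0.5, 0.8, 1.3]
finger_gap: 43.1
gripper_force: 0.0
t 19.9 tcp [516.9 336.9 141.8] d xyz m [-0.0003 -0.0013  0.0748] rot [ 0.002 -0.001  0.003] q [ 0.56  0.53  1.71 -0.    0.9   0.36] F [0.5 0.8 1.3] gap 43.1
```

View pics/g1.png

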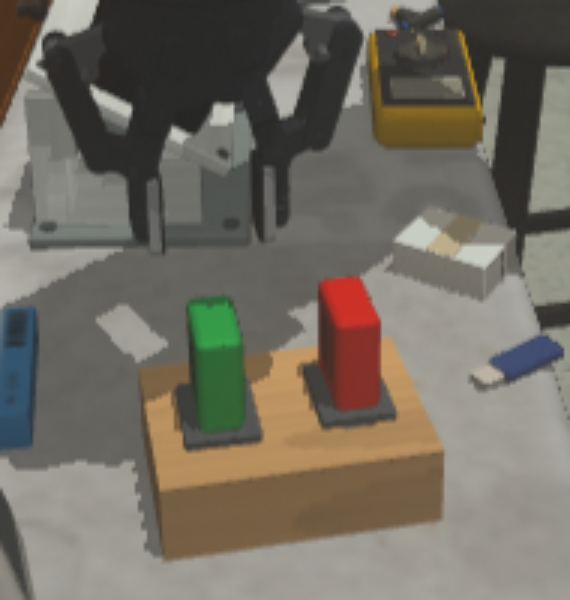

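The pads (columns 155 and 270) straddle the green handle (about 215), and the linkage clears the red one. I'll go down and grip.

```bash
python3 -m inch '{"xyz":[[0,-0.001,0.015],[0,0,0.02],[0,0,0.02],[0,0,0.013],[0,0,0.005],[0,0,0],[0,0,0]],"rot":[[0,0,0.003],[0,0,0],[0,0,0],[0,0,0],[0,0,0],[0,0,0],[0,0,0]]}'; python3 -m inch '{"xyz":[[0,0,0],[0,0,0],[0,0,0],[0,0,0],[0,0,0],[0,0,0]],"rot":[[0,0,0],[0,0,0],[0,0,0],[0,0,0],[0,0,0],[0,0,0]]}' -1; python3 w.py green 68
```

```text
t: 20.65
tcp_pos: [516.3, 337.0, 69.1]
tcp_rot: [0.636, 0.772, 0.001, 0.0]
force: [0.3, -0.1, 0.7]
finger_gap: 42.7
gripper_force: 0.0
t: 21.25
tcp_pos: [516.5, 337.0, 69.5]
tcp_rot: [0.636, 0.772, 0.002, 0.001]
force: [-0.6, 0.1, 6.6]
finger_gap: 21.5
gripper_force: 59.3
t 21.25 tcp [516.5 337.   69.5] d xyz m [-0.0004 -0.0007  0.0015] rot [ 0.003 -0.001  0.   ] q [0.56 0.64 1.74 0.   0.76 0.37] F [-0.6  0.1  6.6] gap 21.5
```

```bash
python3 -m inch '{"xyz":[[0,0,-0.01],[0,0,-0.02],[0,0,-0.03],[0,0,-0.03],[0,0,-0.03],[0,0,-0.03],[0,0,-0.03],[0,0,-0.02],[0,0,-0.01],[0,0,0]],"rot":[[0,0,0],[0,0,0],[0,0,0],[0,0,0],[0,0,0],[0,0,0],[0,0,0],[0,0,0],[0,0,0],[0,0,0]]}'; python3 w.py gap 160
```

```text
t: 22.25
tcp_pos: [515.9, 336.7, 279.9]
tcp_rot: [0.636, 0.772, 0.002, 0.001]
force: [-0.4, 0.2, -1.8]
finger_gap: 21.3
gripper_force: 58.8
t 22.25 tcp [515.9 336.7 279.9] d xyz m [-0.3427 -0.1066  0.0201] rot [-0.518 -0.052  0.188] q [0.56 0.37 1.62 0.   1.15 0.37] F [-0.4  0.2 -1.8] gap 21.3
```

```bash
python3 -m inch '{"xyz":[[-0.013,-0.004,0],[-0.0265,-0.0082,0.0016],[-0.0265,-0.0082,0.0016],[-0.0265,-0.0082,0.0016],[-0.0265,-0.0082,0.0016],[-0.0265,-0.0082,0.0016],[-0.0265,-0.0082,0.0016],[-0.0265,-0.0082,0.0016],[-0.0265,-0.0082,0.0016],[-0.0265,-0.0082,0.0016],[-0.0265,-0.0082,0.0016],[-0.0265,-0.0082,0.0016],[-0.0265,-0.0082,0.0016],[-0.012,-0.004,0],[0,0,0]],"rot":[[0,0,0],[0,0,0],[0,0,0],[0,0,0],[0,0,0],[0,0,0],[0,0,0],[0,0,0],[0,0,0],[0,0,0],[0,0,0],[0,0,0],[0,0,0],[0,0,0],[0,0,0]]}'; python3 -m inch '{"xyz":[[0,0,0],[0,0,0],[0,0,0],[0,0,0],[0,0,0],[0,0,0],[0,0,0],[0,0,0]],"rot":[[-0.0863,-0.0087,0.0313],[-0.0863,-0.0087,0.0313],[-0.0863,-0.0087,0.0313],[-0.0863,-0.0087,0.0313],[-0.0863,-0.0087,0.0313],[-0.0863,-0.0087,0.0313],[0,0,0],[0,0,0]]}'; python3 w.py gap 100
```

```text
t: 23.75
tcp_pos: [475.8, -21.9, 257.9]
tcp_rot: [0.637, 0.771, 0.0, -0.001]
force: [0.3, 0.2, -1.3]
finger_gap: 21.3
gripper_force: 58.8
t: 24.55
tcp_pos: [476.8, -19.9, 258.7]
tcp_rot: [0.683, 0.684, 0.181, 0.181]
force: [0.5, -0.2, -1.0]
finger_gap: 21.2
gripper_force: 59.2
t 24.55 tcp [476.8 -19.9 258.7] d xyz m [-0.0001  0.0008  0.06  ] rot [-0.005 -0.     0.002] q [-0.1   0.    2.24  0.13  0.39 -0.2 ] F [ 0.5 -0.2 -1. ] gap 21.2
```

```bash
python3 -m inch '{"xyz":[[0,0.001,0.015],[0,0,0.02],[0,0,0.02],[0,0,0.02],[0,0,0.01],[0,0,0.004],[0,0,0],[0,0,0],[0,0,0]],"rot":[[-0.005,0,0.002],[0,0,0],[0,0,0],[0,0,0],[0,0,0],[0,0,0],[0,0,0],[0,0,0],[0,0,0]]}'; python3 w.py gap 60; python3 - <<'E'
from h import *
import cv2
im=viewer.read_camera("side")[:,:,::-1]
tp=viewer.read_camera("top")[:,:,::-1]
k=8
M=labR(0);G=np.array([557.2,-20,120.4])
x0,y0=265,200;c=cv2.resize(im[y0:y0+75,x0:x0+60],None,fx=k,fy=k,interpolation=cv2.INTER_CUBIC)
s=ctrl.state();Rt=R.from_quat(s["tcp_rot"]).as_matrix();bt=s["tcp_pos"]+Rt@[0,0,55.5];sh=s["tcp_pos"]+Rt@[0,0,29.5]
for p,col in((G+M@[0,15,0],(255,0,255)),(G,(255,0,255)),(bt+M@[0,15,0],(255,255,0)),(sh+M@[0,15,0],(255,255,0)),(sh+M@[0,22,0],(0,255,255))):
    q=(proj("side",p)[0]-[x0-.5,y0-.5])*k;print(q.round());cv2.circle(c,tuple(map(int,q.round())),2,col,-1)
d=cv2.resize(tp[200:275,300:340],(320,600),interpolation=cv2.INTER_CUBIC)
cv2.imwrite("pics/i1.png",np.hstack([c,d]))
E
```

```text
t: 25.45
tcp_pos: [522.6, -20.6, 183.2]
tcp_rot: [0.683, 0.682, 0.184, 0.184]
force: [0.2, 0.3, -1.0]
finger_gap: 21.4
gripper_force: 59.2
t 25.45 tcp [522.6 -20.6 183.2] d xyz m [ 0.0006 -0.0015  0.0116] rot [ 0.004  0.001 -0.001] q [-0.09  0.23  2.23  0.26  0.17 -0.33] F [ 0.2  0.3 -1. ] gap 21.4
[173. 320.]
[176. 299.]
[196. 265.]
[244. 180.]
[243. 189.]
```

View pics/i1.png

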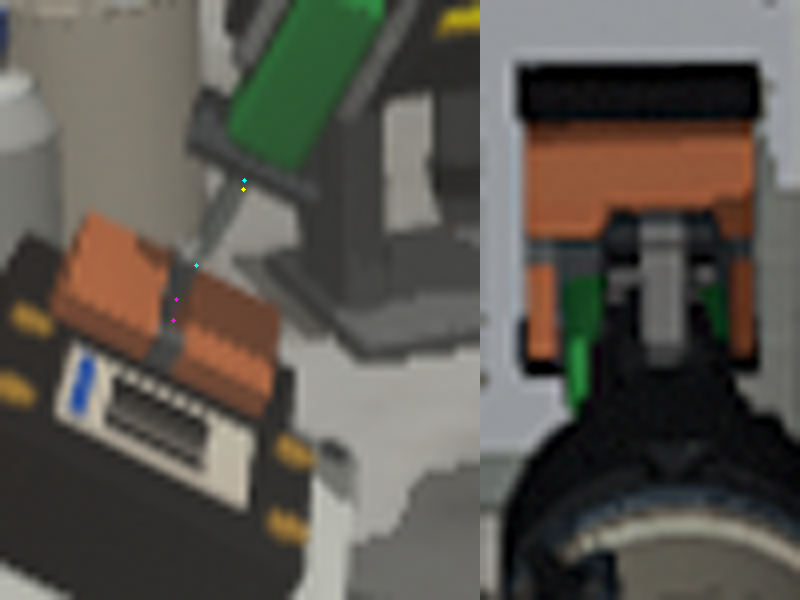

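The blade tip is at about (198,263) in the crop and the gap strip's middle at about (172,320). That agrees with the model, so a shift of 1.5 mm downslope is needed before pushing in.

```bash
python3 -m inch '{"xyz":[[0.0005,-0.0015,0],[0,0,0.004],[0,0,0.004],[0,0,0.003],[0,0,0],[0,0,0]],"rot":[[0.004,0.001,0],[0,0,0],[0,0,0],[0,0,0],[0,0,0],[0,0,0]]}'; python3 w.py gap 50
```

```text
t: 26.15
tcp_pos: [526.6, -20.1, 171.8]
tcp_rot: [0.683, 0.683, 0.182, 0.182]
force: [0.1, -0.7, -1.5]
finger_gap: 21.1
gripper_force: 59.2
t 26.15 tcp [526.6 -20.1 171.8] d xyz m [0.0001 0.0008 0.0098] rot [-0.002 -0.    -0.001] q [-0.08  0.26  2.22  0.29  0.15 -0.36] F [ 0.1 -0.7 -1.5] gap 21.1
```

Joint 5 (0.15) is nearing its 0.11 limit. The gap has slack along its length, so a small 0.06 rad tilt in that direction keeps the joint clear.

```bash
python3 -m inch '{"xyz":[[-0.0012,0.0004,0],[-0.0012,0.0002,0],[0,0,0.003],[0,0,0.003],[0,0,0.003],[0,0,0],[0,0,0]],"rot":[[0,0.03,0],[0,0.03,0],[0,0,0],[0,0,0],[0,0,0],[0,0,0],[0,0,0]]}'; python3 w.py gap 40
```

```text
t: 26.85
tcp_pos: [531.4, -21.7, 164.2]
tcp_rot: [0.678, 0.688, 0.201, 0.163]
force: [0.3, -0.6, -1.6]
finger_gap: 21.0
gripper_force: 59.2
t 26.85 tcp [531.4 -21.7 164.2] d xyz m [0.0011 0.0005 0.0109] rot [-0.003 -0.056 -0.001] q [-0.13  0.29  2.21  0.74  0.18 -0.84] F [ 0.3 -0.6 -1.6] gap 21.0
```

```bash
python3 -m inch '{"xyz":[[0,0,0.003],[0,0,0.003],[0,0,0.003],[0,0,0.002],[0,0,0],[0,0,0]],"rot":[[-0.003,0,0],[0,0,0],[0,0,0],[0,0,0],[0,0,0],[0,0,0]]}'; python3 w.py gap 29.5
```

```text
t: 27.45
tcp_pos: [536.9, -21.3, 154.8]
tcp_rot: [0.678, 0.687, 0.202, 0.164]
force: [-0.3, -0.1, -2.0]
finger_gap: 21.3
gripper_force: 59.2
t 27.45 tcp [536.9 -21.3 154.8] d xyz m [0.0007 0.0003 0.0105] rot [ 0.    -0.055 -0.001] q [-0.13  0.31  2.21  0.85  0.16 -0.95] F [-0.3 -0.1 -2. ] gap 21.3
```

Free so far, with 15 mm of blade in the gap. I'll push on to the shoulder.

```bash
python3 -m inch '{"xyz":[[0,0,0.003],[0,0,0.003],[0,0,0.002],[0,0,0.0015],[0,0,0],[0,0,0]],"rot":[[0,0,0],[0,0,0],[0,0,0],[0,0,0],[0,0,0],[0,0,0]]}'; python3 w.py gap 29.5
```

```text
t: 28.05
tcp_pos: [541.7, -20.8, 146.6]
tcp_rot: [0.678, 0.687, 0.202, 0.164]
force: [-0.3, 0.1, -1.6]
finger_gap: 21.4
gripper_force: 59.2
t 28.05 tcp [541.7 -20.8 146.6] d xyz m [0.0007 0.0004 0.001 ] rot [ 0.    -0.056 -0.001] q [-0.12  0.34  2.2   0.94  0.14 -1.04] F [-0.3  0.1 -1.6] gap 21.4
```

```bash
python3 -m inch '{"xyz":[[0,0,0.001],[0,0,0.001],[0,0,0],[0,0,0]],"rot":[[0,0,0],[0,0,0],[0,0,0],[0,0,0]]}'; python3 w.py gap 29.5
```

```text
t: 28.45
tcp_pos: [542.3, -20.6, 145.7]
tcp_rot: [0.678, 0.687, 0.203, 0.164]
force: [-9.7, -0.8, 13.0]
finger_gap: 21.3
gripper_force: 61.9
t 28.45 tcp [542.3 -20.6 145.7] d xyz m [ 0.0006  0.0002 -0.0001] rot [ 0.002 -0.056 -0.001] q [-0.12  0.34  2.2   0.96  0.14 -1.06] F [-9.7 -0.8 13. ] gap 21.3
```

The shoulder has met the copper at 16 N along the blade. I'll release and back out.

```bash
python3 -m inch '{"xyz":[[0,0,0],[0,0,0],[0,0,0],[0,0,0],[0,0,0],[0,0,0]],"rot":[[0,0,0],[0,0,0],[0,0,0],[0,0,0],[0,0,0],[0,0,0]]}' 0; python3 -m inch '{"xyz":[[0,0,-0.005],[0,0,-0.01],[0,0,-0.015],[0,0,-0.02],[0,0,-0.025],[0,0,-0.025],[0,0,-0.025],[0,0,-0.025],[0,0,-0.01],[0,0,0],[0,0,0],[0,0,0]],"rot":[[0,0,0],[0,0,0],[0,0,0],[0,0,0],[0,0,0],[0,0,0],[0,0,0],[0,0,0],[0,0,0],[0,0,0],[0,0,0],[0,0,0]]}'; python3 - <<'E'
from h import *
import cv2
im=viewer.read_camera("side")[:,:,::-1]
c=cv2.resize(im[200:275,260:320],None,fx=8,fy=8,interpolation=cv2.INTER_CUBIC)
M=labR(0);G=np.array([557.2,-20,120.4])
for p in(G,G+M[:,2]*56):
    q=(proj("side",p)[0]-[259.5,199.5])*8;cv2.circle(c,tuple(map(int,q)),2,(255,0,255),-1)
d=cv2.resize(im[155:255,285:338],(318,600),interpolation=cv2.INTER_CUBIC)
cv2.imwrite("pics/f1.png",np.hstack([c,d]))
E
```

```text
t: 29.05
tcp_pos: [542.7, -20.7, 144.9]
tcp_rot: [0.678, 0.687, 0.202, 0.164]
force: [0.2, -0.8, -0.4]
finger_gap: 42.4
gripper_force: 0.0
t: 30.25
tcp_pos: [462.7, -29.4, 282.1]
tcp_rot: [0.678, 0.688, 0.202, 0.163]
force: [-0.6, 0.3, -1.7]
finger_gap: 42.6
gripper_force: 0.0
```

View pics/f1.png

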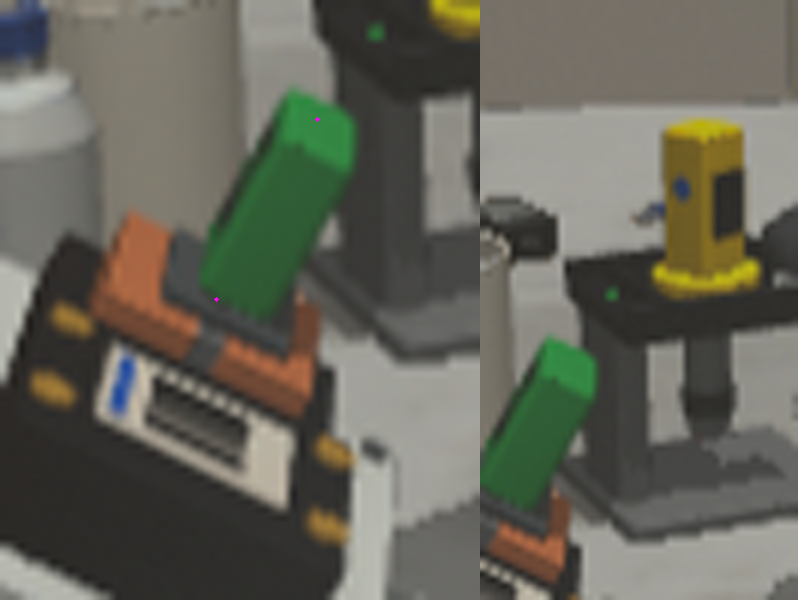

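The gauge's flange lies flat on the copper, with its handle top at the predicted (317,120). The reader hangs upright with its collar on the tines. I'll hand the job in.

```bash
python3 -c "
from rig import ctrl
print(ctrl.job_done())"
```

```text
the job is handed in; nothing more can be done
None
```

I handed the job in at about 30 s, with no verdict shown: the reader was held on the label for about 1.5 s and hangs back in the fork, the green gauge sits home in the contact gap, and I left the red gauge and bystanders alone.

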